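Snap the retaining clip onto the torch stand

TASK

The glass-worker's bench torch has lost its retainer: pick up the golden spring clip by its orange thumb tab, feel for the groove in the brass pivot pin just above the blue hub of the torch stand, and push the clip sideways into it until it snaps fully home, lying flat on the hub. Push firmly but gently, without ramming the stand, leave the jar, the bead dish and the graphite block where they are, and let go of the clip.

Things in the scene. Friction and masses are not known exactly. Their poses are not given: they have to be found in the camera images.
- clip_grip (a point): Point to grip on the loose clip's upright orange thumb tab (10 mm thick along the clip's x, 32 mm wide along its y, 54 mm tall). It is 40 mm above the clip's flat underside and 40 mm behind its eye. Grasp from above, fingers closing along the clip's x, one behind and one before the tab; the fork in front of the tab is only 5 mm high. Axes: x the way the mouth points (the push), z up.
- clip_eye (a point): Centre of the clip's eye, level with its flat underside: the pin's axis passes here when the clip is home. The jaws end in round tips (4 mm radius) reaching 10 mm in front of this point, 11 mm apart, springing open to at most 17 mm: they pass the 14 mm groove but not the 20 mm pin head. Axes as clip_grip.
- clip: The loose spring clip: a flat golden steel fork, 5 mm thick, about 30 mm wide, with two sprung jaws and the orange tab behind; 60 to 100 g; it stands flat on the bench at first. Origin at its eye, underside. Pushing the jaws over the groove takes 10 to 20 N, then they snap shut behind it; the same pull takes it off again.
- stand_axis (a point): Point at bench level on the upright axis of the stand's pivot pin. Upwards: foot, sleeve, column, blue hub disc (68 mm across, flat top), then the groove (14 mm diameter, 8 mm high, directly on the hub's top), then the brass pin head (20 mm diameter, 12 mm high). Axes: x from the pin towards the torch, z up. Push the clip on along +x, from the side opposite the torch.
- stand: Torch stand, fixed; foot plate 130 x 100 mm; origin as stand_axis. Its column is clamped at a height that is not reported: the hub's top is 70 to 130 mm above the bench, to be found by touch with the clip's underside (jaws over the hub) or by eye; it does not yield. Jaws clear the pin head while the eye is 21 mm or more short of the axis. Torch: 30 to 200 mm beyond the pin, up to 75 mm above the hub.
- jar: Amber glass jar with a steel lid, 62 mm across, 78 mm tall; origin under its centre. Bystander.
- dish: White square ceramic dish of glass beads, 85 x 85 x 26 mm; origin under its centre. Bystander.
- marver: Dark graphite block (marver), 75 x 50 x 22 mm; origin under its centre. Bystander.
Things that resemble listed ones, but are neither listed nor needed, are in the scene too. What is meant by the clip is not turquoise, and is the larger of those in its own colour.

How it is judged:
By the outcome, as a careful person would: the job done as asked, in the order asked, and still so for the second after the job is handed in, with the robot touching nothing.
It also fails if it takes over 48 s, if anything falls off the work surface, if the arm or the gripper's body presses on something with over 40 N, if the wrist force passes 120 N, or if a joint passes its speed limit or range.

ROBOT

A 6-joint arm with a two-finger parallel gripper is mounted at the origin on the work surface. World frame = base frame: x ahead of the robot, y to its left, z up, the work surface at z = 0. Lengths are in m, angles in rad, forces in N, time in s.
With the tool pointing down it reaches from about 0.25 to 0.725 m from the base axis. Payload 4 kg.
Tool frame: the origin (TCP) lies between the finger pads; the fingertips stand 11 mm ahead of it and the grasp point (between the pads) lies 8 mm behind it; z points along the fingers, y is the line along which they close (so a half turn about z gives the same grasp; the last joint's range is limited). The gripper opens to 85 mm and grips with 20 to 120 N. Pads are 22 mm wide; open, the fingers measure 114 mm over their backs; the gripper's body (76 mm by 85 mm) begins 54 mm behind the grasp point. The pads swing forward as they close: fully open they stand 13 mm farther back than shut.
Start: joints at [-1.302, 0.241, 0.005, 1.335, 0, 1.571], TCP at [0.133, -0.482, 0.242] pointing down, gripper open.
Joint ranges: [-2.72, 2.72], [-1.05, 1.87], [-1.09, 1.28], [-1.99, 2.15], [-1.42, 1.44], [-3.14, 3.14]. Speed limits (rad/s): [2.79, 2.79, 3.14, 3.14, 3.14, 3.14].

INTERFACE

Orientations are given as a rotation vector (axis times angle).
In Python, from rig import manip, fingers, imaging, telemetry gives the robot as it stands. The module is installed in compiled form; this text tells all that it offers. Calls block until the motion is done:
- manip.move_pose(position, orientation): joint-space move of the TCP to a pose.
- manip.servo_line(position, speed=0.15, rotation=None, contact_N=None): straight line of the TCP; rotation=None keeps the orientation; speed is the mean speed in m/s. With contact_N (N) it stops when the force on the tool has changed by that much, and returns True; else False.
- manip.move_joints(angles): joint-space move.
- fingers.release() and fingers.close(strength=None): open the fingers fully, or close them until they stop; strength is the grip in N (None keeps the last).
- manip.sleep(seconds).
- manip.inverse_kinematics(position, orientation): joint angles nearest the present ones, or None.
- imaging.grab_frame(name): name is "side" or "top" or "wrist"; returns the picture (480x640x3 uint8, red, green, blue); there is no depth.
- imaging.camera_model(name): a dict with "K" (3x3 intrinsics, pixels), "origin" and "orientation" of the camera in the world. Camera axes: x right, y down, z forward; pixel columns grow to the right and rows downward; lengths in m; the calibration is good to about 2 mm. A picture is of the moment at which its call begins: read the wrist's pose just before it. camera_model takes no time and is no camera call; for the wrist camera it gives the pose at the moment of the call.
A pose or a line that the arm cannot do raises manip.IKError and nothing moves.
- manip.close_job(): hands the job in; it is judged then, once.
Trained networks look in the newest picture that a camera, given by its name, has taken for a name from the list of things; names that differ only in an ending like _2 or _b are one class to them, and where a whole thing is asked for, a point or a joint stands for the part that bears it (a point fixed in the world has none). Each returns a list of dicts, best first, with "p" (0 to 1); they miss things now and then, are a little off and sometimes report something else, mostly with a low value. They report only what shows in the picture. A call takes as long as a camera call. They do not tell look-alikes from the thing itself.
- imaging.search_frame(query, camera): "position" ([x, y, z] in m, in world coordinates, good to about 4 mm: the middle of the surface that is visible of it).
- imaging.silhouettes(query, camera): "pixels" (480x640 bool, what is visible of it).
Readings, each from a call of its own:
- telemetry.get_time_s(): time.
- telemetry.get_joints(): joint angles.
- telemetry.get_qvel(): joint speeds.
- telemetry.get_joint_torque(): joint torques, N m.
- telemetry.get_position(): TCP position.
- telemetry.get_eef_rot(): TCP orientation.
- telemetry.get_ft_force(): force on the tool from outside, world axes, zero at the start.
- telemetry.get_ft_torque(): the same for the moment, N m.
- telemetry.get_gripper_width(): finger opening in m.
- telemetry.get_gripper_force(): force on a finger pad.
Only numpy, scipy, OpenCV 4.12 (cv2) and the standard library are available. Lean on these libraries where they do the work, as an engineer would, in place of code of your own. Each camera call takes 0.05 s, during which the arm holds its last target. There are 200 camera calls.

## Working session

There is one attempt and no reset: what is moved stays moved. The work goes in short steps, each a Python script; the robot and the scene stay as the last script left them, time stands still between calls to the robot, and variables do not carry over. Pictures are saved under pics/ and viewed, at most 10 in all, crops included, and the job is handed in when it is done.

```bash
mkdir -p pics; python3 - <<'E'
from rig import manip,fingers,imaging,telemetry
import cv2,numpy as np
for c in ("top","side"):
    f=imaging.grab_frame(c); cv2.imwrite(f"pics/{c}0.png",f[...,::-1])
    m=imaging.camera_model(c); print(c,np.round(m["K"],1).tolist(),m["origin"],m["orientation"])
    for q in ("clip","clip_grip","stand","jar","dish","marver"):
        print(q,[(np.round(d["position"],3).tolist(),round(d["p"],2)) for d in imaging.search_frame(q,c)])
print(telemetry.get_time_s(),telemetry.get_eef_rot())
E
```

```text
top [[580.8, 0.0, 321.0], [0.0, 580.8, 236.4], [0.0, 0.0, 1.0]] [0.30452266 0.00525754 1.30420727] [-2.16205906  2.11505597 -0.18808835]
clip [([0.614, -0.194, 0.006], 0.79), ([0.532, -0.135, 0.005], 0.73), ([0.613, -0.082, 0.004], 0.52)]
clip_grip [([0.527, -0.137, 0.004], 0.83), ([0.615, -0.193, 0.007], 0.76), ([0.61, -0.084, 0.004], 0.48)]
stand [([0.563, 0.177, 0.112], 0.63)]
jar [([0.432, 0.344, 0.075], 0.93)]
dish [([0.512, -0.343, 0.012], 0.94)]
marver [([0.574, 0.346, 0.019], 0.61), ([0.528, -0.136, 0.006], 0.56)]
side [[462.5, 0.0, 316.9], [0.0, 462.5, 238.4], [0.0, 0.0, 1.0]] [ 0.35804417 -0.67877726  0.68522618] [-2.29109894  0.28321079 -0.10443866]
clip [([0.622, -0.188, 0.015], 0.81), ([0.61, -0.075, 0.003], 0.79), ([0.52, -0.143, 0.011], 0.59)]
clip_grip [([0.612, -0.071, 0.002], 0.86), ([0.621, -0.181, 0.011], 0.67), ([0.519, -0.146, 0.008], 0.66)]
stand [([0.564, 0.17, 0.088], 0.94)]
jar [([0.431, 0.329, 0.052], 0.69)]
dish [([0.511, -0.345, 0.018], 0.67)]
marver [([0.59, 0.364, 0.021], 0.52)]
0.7 [-3.11323369e+00 -4.20911853e-01 -3.18824232e-05]
```

View pics/top0.png

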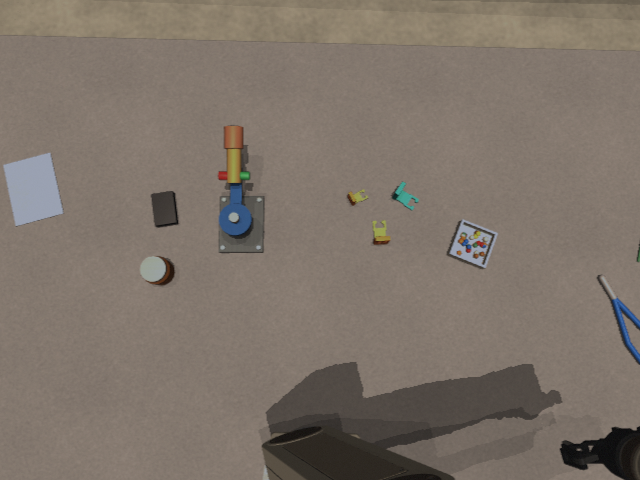

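View pics/side0.png

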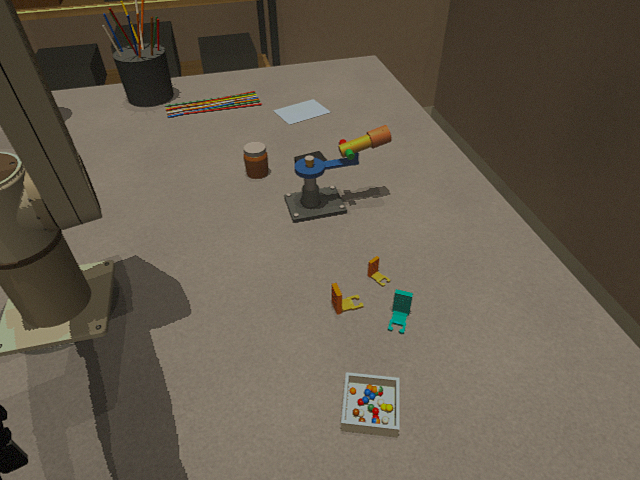

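The top view shows the large golden clip at px (380,232), with its mouth pointing up (+x). The pin is at (234,217), and the torch also points up. Next I'll look at both from closer with the wrist camera.

```bash
cat > h.py <<'E'
from rig import manip,fingers,imaging,telemetry
import cv2,numpy as np
from scipy.spatial.transform import Rotation as Ro
def rot(yaw,flip=1):
    y=flip*np.array([np.cos(yaw),np.sin(yaw),0]); z=np.array([0,0,-1.])
    return Ro.from_matrix(np.c_[np.cross(y,z),y,z]).as_rotvec()
def ray(m,px,z):
    """world point at height z seen at pixel px"""
    d=Ro.from_rotvec(m["orientation"]).apply(np.linalg.solve(m["K"],[px[0],px[1],1.]))
    o=np.array(m["origin"]); return o+d*(z-o[2])/d[2]
def proj(m,p):
    q=m["K"]@Ro.from_rotvec(m["orientation"]).inv().apply(np.array(p)-m["origin"]); return q[:2]/q[2]
E
python3 - <<'E'
from h import *
import pickle
for f in (1,-1):
    for p in ([.5,-.137,.2],[.5,.17,.2]): print(f,manip.inverse_kinematics(p,rot(0,f)))
f=min((1,-1),key=lambda f:abs(manip.inverse_kinematics([.5,.02,.2],rot(0,f))[5]))
print(f)
out={}
for n,p in (("stand",[.47,.17,.30]),("clip",[.47,-.137,.22])):
    manip.move_pose(p,rot(0,f)); manip.sleep(.2)
    m=imaging.camera_model("wrist"); im=imaging.grab_frame("wrist"); out[n]=m
    cv2.imwrite(f"pics/w_{n}.png",im[...,::-1]); print(m["origin"],m["orientation"],telemetry.get_time_s())
pickle.dump(out,open("m.pkl","wb"))
E
```

```text
1 [-0.26743628  0.29883254 -0.02842044  1.24354335  0.          1.30336005]
1 [ 0.32773851  0.31756264 -0.00218925  1.25104444  0.          1.89853483]
-1 [-0.26743628  0.29883254 -0.02842044  1.24354335  0.         -1.83823261]
-1 [ 0.32773851  0.31756264 -0.00218925  1.25104444  0.         -1.24305782]
-1
[0.46981483 0.09321033 0.43073411] [-1.38000082e-03 -3.10583483e+00 -4.69989049e-01] 3.5583
[ 0.47035003 -0.21224504  0.3511322 ] [ 0.00383572 -3.10617246 -0.47002758] 5.0167
```

View pics/w_stand.png

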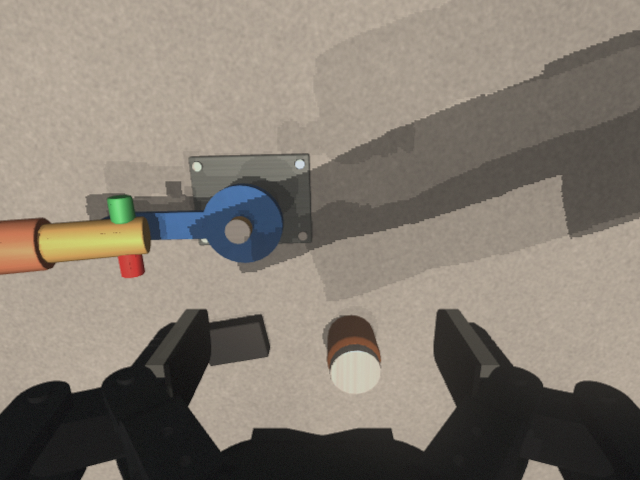

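View pics/w_clip.png

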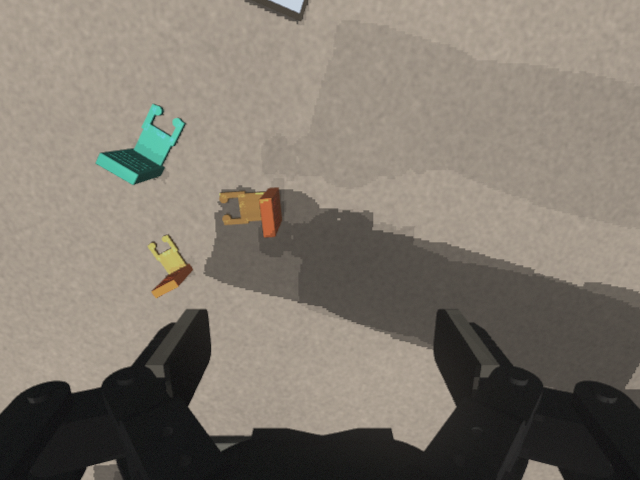

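The wrist views show the pin head at about (238,231) on the hub at (243,223). The clip's mouth points left, with jaws at about (224,195) and (226,222) and the tab at about (270,210). I'll enlarge both for exact pixels.

```bash
python3 - <<'E'
import cv2,numpy as np
a=cv2.imread("pics/w_clip.png")[170:260,205:295]; b=cv2.imread("pics/w_stand.png")[165:285,185:305]
a=np.clip(a*1.6,0,255).astype('uint8'); b=np.clip(b*1.6,0,255).astype('uint8')
r=lambda i:cv2.resize(i,(396,480),interpolation=0) 
a=cv2.resize(a,(396,396),interpolation=0);b=cv2.resize(b,(396,396),interpolation=0)
cv2.imwrite("pics/crop1.png",np.hstack([a,b]))
E
```

```text
(no output)
```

View pics/crop1.png

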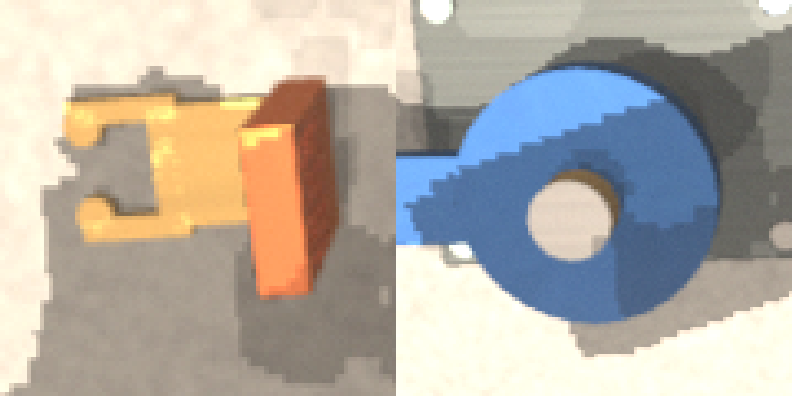

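```bash
python3 - <<'E'
from h import *
import pickle
M=pickle.load(open("m.pkl","rb")); m=M["clip"]; s=M["stand"]
f=s["K"][0][0]; print("f",f)
a=ray(m,(223.9,198.4),.005);b=ray(m,(227,218.4),.005); print("tips",a,b,np.linalg.norm(a-b))
t=lambda x,y,z:ray(m,(205+x/4.4,170+y/4.4),z)
for z in(.054,.059):
    c=[t(*p,z) for p in((238,127),(294,124),(312,295),(258,298))]
    e=c[0]-c[3]+c[1]-c[2]; print("tab",z,np.mean(c,0),"w",np.linalg.norm(e)/2,"t",np.linalg.norm(c[0]-c[1]),"widthdir deg",np.degrees(np.arctan2(e[1],e[0])))
mid=(a+b)/2; d=b-a; print("tipdir",np.degrees(np.arctan2(d[1],d[0])), "tab->tips", mid-np.mean([t(*p,.054) for p in((238,127),(294,124),(312,295),(258,298))],0))
for zh in np.arange(.07,.131,.01):
    h=ray(s,(243.6,223.9),zh);p=ray(s,(237.7,232),zh+.02);e=ray(s,(243.6,223.9-38.9),zh);print(round(zh,3),h[:2],p[:2],"R",np.linalg.norm(h-e))
for pa,pb,z in(((309,153),(190,156),0.01),((311,241),(309,153),.01),((243.6,223.9),(150,225.5),.1)):
    d=ray(s,pb,z)-ray(s,pa,z);print("dir",np.degrees(np.arctan2(d[1],d[0])))
# same from top/side: pin head
for c,px in(("top",(234,217)),("side",(310,161))):
    mm=imaging.camera_model(c);print(c,[ray(mm,px,z)[:2].round(4).tolist() for z in(.1,.12,.14)])
E
```

```text
f 384.5115441490334
tips [ 0.55956989 -0.14524318  0.005     ] [ 0.55806729 -0.12650364  0.005     ] 0.01879969005320171
tab 0.054 [ 0.51334259 -0.13884219  0.054     ] w 0.03181397475179977 t 0.009996055632026588 widthdir deg -86.06516372921251
tab 0.059 [ 0.51261914 -0.14007738  0.059     ] w 0.03127862423722743 t 0.00982784673741199 widthdir deg -86.06516372921249
tipdir 94.58436612282858 tab->tips [ 0.04547599  0.00296878 -0.049     ]
0.07 [0.54552413 0.18775176] [0.54723047 0.19021006] R 0.03782655045160545
0.08 [0.54342537 0.18513095] [0.54495844 0.18736327] R 0.03677795122273521
0.09 [0.54132662 0.18251015] [0.54268642 0.18451648] R 0.03572935199386495
0.1 [0.53922786 0.17988934] [0.54041439 0.1816697 ] R 0.03468075276499468
0.11 [0.5371291  0.17726853] [0.53814237 0.17882291] R 0.033632153536124414
0.12 [0.53503035 0.17464773] [0.53587034 0.17597612] R 0.03258355430725412
0.13 [0.53293159 0.17202692] [0.53359832 0.17312934] R 0.03153495507838385
dir 1.3630170674746414
dir -89.28155230535694
dir 0.9562470037567835
top [[0.5442, 0.181], [0.5402, 0.1781], [0.5363, 0.1752]]
side [[0.5501, 0.215], [0.5435, 0.1844], [0.537, 0.1539]]
```

```bash
python3 - <<'E'
from h import *
import pickle
y=np.radians(4); R=rot(y,-1)
manip.move_pose([.5133,-.1388,.11],R)
manip.servo_line([.5133,-.1388,.033],speed=.12)
fingers.close(60); print("w",telemetry.get_gripper_width(),telemetry.get_gripper_force(),telemetry.get_ft_force())
manip.servo_line([.5133,-.1388,.19],speed=.2)
ys=np.radians(1); u=np.array([np.cos(ys),np.sin(ys)]); ax=np.array([.5395,.179])
g=ax-u*(.027+.040)
manip.move_pose([*g,.17],rot(ys,-1)); manip.sleep(.2)
print(telemetry.get_ft_force(),telemetry.get_position(),g)
m=imaging.camera_model("wrist"); im=imaging.grab_frame("wrist"); pickle.dump(m,open("m2.pkl","wb"))
cv2.imwrite("pics/w2.png",im[...,::-1]);print("w",telemetry.get_gripper_width(),telemetry.get_time_s())
E
```

```text
w 0.008987338285300028 60.20444869995117 [0.07385795 0.01162901 1.75360123]
[ 0.34483892 -0.06105848 -0.23227848] [0.47302703 0.17671864 0.17001774] [0.4725102  0.17783069]
w 0.009069553191357514 9.425
```

View pics/w2.png

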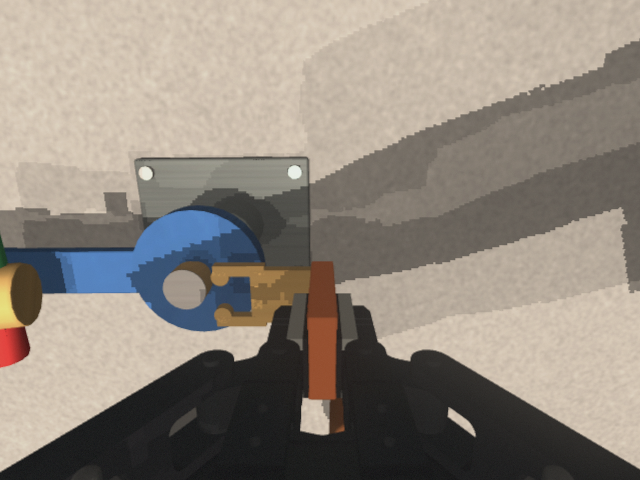

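The clip is held upright. Its jaw tips are at (221,275) and (224,317), the pin head is at (185,290) and the hub centre is near (199,269). I'll work out the lateral offset from these.

```bash
python3 - <<'E'
from h import *
import pickle
m=pickle.load(open("m2.pkl","rb"))
a=ray(m,(221,275),.142);b=ray(m,(224,317),.142);print("tips",a,b,(a+b)/2, np.linalg.norm(a-b), "eye~",(a+b)/2-[.006,0,0])
for zh in(.1,.105,.11): print(zh,ray(m,(185,290),zh+.02),ray(m,(199,269),zh))
hs=[]
im=cv2.imread("pics/w2.png").astype(int); B,G,R=im[...,0],im[...,1],im[...,2]
k=((B>R*1.5)&(B>60)).astype('uint8'); k[:, :130]=0; ys,xs=np.nonzero(k); print("hub px",xs.min(),xs.max(),ys.min(),ys.max())
E
```

```text
tips [0.51767331 0.16627499 0.142     ] [0.51758271 0.18710311 0.142     ] [0.51762801 0.17668905 0.142     ] 0.020828317130481364 eye~ [0.51162801 0.17668905 0.142     ]
0.1 [0.5426985  0.18396183 0.12      ] [0.54133072 0.18025084 0.1       ]
0.105 [0.54079593 0.18165309 0.125     ] [0.5396517  0.17826445 0.105     ]
0.11 [0.53889336 0.17934436 0.13      ] [0.53797267 0.17627805 0.11      ]
hub px 130 261 206 330
```

```bash
python3 - <<'E'
from h import *
import pickle
from scipy.optimize import least_squares
s=pickle.load(open("m.pkl","rb"))["stand"];m=pickle.load(open("m2.pkl","rb"))
t=imaging.camera_model("top");d=imaging.camera_model("side")
obs=[(s,(237.7,232),.02),(m,(185,290),.02),(t,(234,217),.02),(d,(310,160),.02),(s,(243.6,223.9),0),(m,(197,268.5),0)]
F=lambda p:np.concatenate([(proj(c,[p[0],p[1],p[2]+h])-px)for c,px,h in obs])
for loss in("linear","soft_l1"):
    r=least_squares(F,[.54,.18,.105],loss=loss);print(r.x,r.fun.round(1) if loss=="linear" else F(r.x).round(1))
E
```

```text
[0.53840296 0.17752252 0.11076177] [-0.6 -1.3  0.1 -2.8 -0.5 -0.2 -1.7 -1.2 -1.6  0.5  0.9  3.2]
[0.53847184 0.17759442 0.11065117] [-0.7 -1.2  0.1 -2.8 -0.5 -0.2 -1.7 -1.2 -1.7  0.6  0.9  3.2]
```

```bash
python3 - <<'E'
from h import *
import pickle
manip.servo_line([.4725,.1775,.155],speed=.08)
print(manip.servo_line([.4725,.1775,.122],speed=.02,contact_N=3))
p=telemetry.get_position();print(p,p[2]-.033,telemetry.get_ft_force())
manip.servo_line([.4725,.1775,p[2]+.0012],speed=.02);manip.sleep(.2)
print(telemetry.get_position(),telemetry.get_ft_force())
m=imaging.camera_model("wrist"); im=imaging.grab_frame("wrist"); pickle.dump(m,open("m3.pkl","wb"))
a=cv2.resize(im[200:350,110:310,::-1],(800,600),interpolation=0);cv2.imwrite("pics/w3.png",np.clip(a*1.5,0,255))
print(telemetry.get_time_s())
E
```

```text
True
[0.47252222 0.17756267 0.14809562] 0.11509561896860387 [-0.55137823  0.36832574  5.40637421]
[0.47219205 0.17739456 0.14888603] [-0.33013884 -0.14546111 -1.20867321]
10.9417[ WARN:0@1.678] global loadsave.cpp:1063 imwrite_ Unsupported depth image for selected encoder is fallbacked to CV_8U.
```

View pics/w3.png

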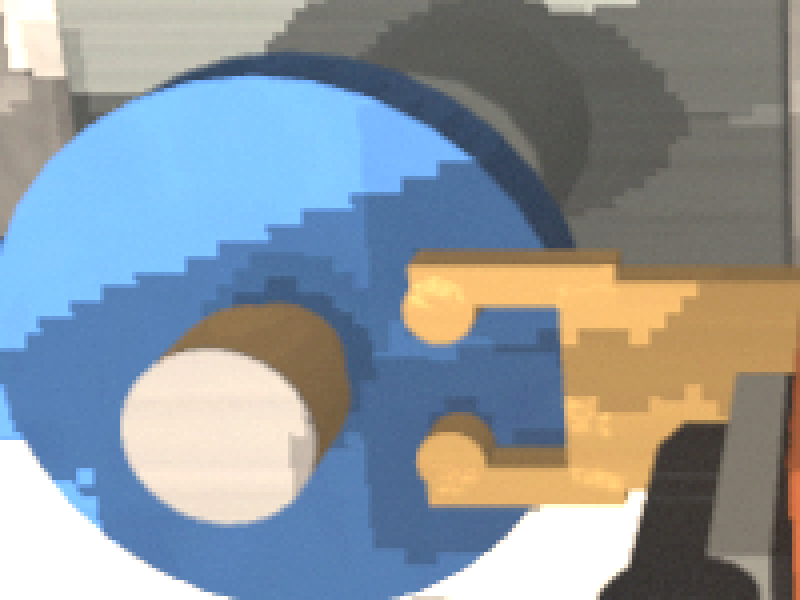

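The clip hovers about 1 mm above the hub. Jaw tips are at (219.5,277.5) and (223,314.2), and the pin head top centre is at (164.5,309).

```bash
python3 - <<'E'
from h import *
import pickle
m=pickle.load(open("m3.pkl","rb"));s=pickle.load(open("m.pkl","rb"))["stand"];m2=pickle.load(open("m2.pkl","rb"))
for dz in (0,-.003):
    a=ray(m,(219.5,277.5),.121+dz);b=ray(m,(223,314.2),.121+dz)
    print(dz,(a+b)/2,np.linalg.norm(a-b),np.degrees(np.arctan2(*(b-a)[:2])),"pin",ray(m,(164.5,309),.135+dz),ray(s,(237.7,232),.135+dz),ray(m2,(185,290),.135+dz),ray(s,(243.6,223.9),.115+dz))
E
```

```text
0 [0.51722364 0.17719107 0.121     ] 0.018156393014581555 -1.5849210027647478 pin [0.53733325 0.17674764 0.135     ] [0.53700635 0.17739952 0.135     ] [0.53699079 0.17703562 0.135     ] [0.53607973 0.17595813 0.115     ]
-0.003 [0.51804692 0.17862637 0.118     ] 0.01849953629806651 -1.5849210027647087 pin [0.53865298 0.17831258 0.132     ] [0.53768796 0.17825355 0.132     ] [0.53813233 0.17842086 0.132     ] [0.53670935 0.17674437 0.112     ]
```

```bash
python3 - <<'E'
from h import *
z=.1492;u=np.tan(np.radians(1))
Y=lambda x:.1774+(x-.4722)*u
hit=manip.servo_line([.4837,Y(.4837),z],speed=.03,contact_N=6);print("pre",hit,telemetry.get_position(),telemetry.get_ft_force())
if not hit:
    for x in (.4900,.4940,.4970,.4990,.5005,.502):
        h=manip.servo_line([x,Y(x),z],speed=.025,contact_N=28);print(x,h,telemetry.get_position().round(4),telemetry.get_ft_force().round(1),telemetry.get_ft_torque().round(2))
        if h: break
print(telemetry.get_time_s())
E
```

```text
pre False [0.48381237 0.17758044 0.14907929] [-0.61459257 -0.06244631 -0.82569956]
0.49 False [0.4878 0.1767 0.1486] [-5.4 -1.4  1.6] [-0.5   1.24 -0.03]
0.494 False [0.4884 0.1768 0.1488] [-14.   -2.7   9.9] [-0.44  3.13 -0.06]
0.497 False [0.4905 0.1772 0.1489] [-15.8  -1.3  10.1] [-0.22  3.24 -0.02]
0.499 False [0.4989 0.1775 0.1491] [-1.2 -2.3  0.8] [-0.39  0.65 -0.02]
0.5005 False [0.4991 0.1776 0.1489] [-6.  -1.7  2.3] [-0.33  1.25 -0.04]
0.502 False [0.4994 0.1776 0.1487] [-9.2 -2.2  4.3] [-0.36  1.83 -0.06]
13.1917
```

Snapped home at about 16 N, then came up against the stop. Now I'll relax the push, settle the clip gently downward, and let go.

```bash
python3 - <<'E'
from h import *
import pickle
p=telemetry.get_position()
manip.servo_line([.4992,p[1],.1489],speed=.02)
print(manip.servo_line([.4992,p[1],.1465],speed=.01,contact_N=5),telemetry.get_position(),telemetry.get_ft_force())
q=telemetry.get_position()
manip.servo_line([.4990,p[1],q[2]+.0008],speed=.01);manip.sleep(.1);print(telemetry.get_ft_force())
fingers.release();print(telemetry.get_gripper_width(),telemetry.get_ft_force())
manip.servo_line([.499,p[1],.25],speed=.12)
manip.move_pose([.46,.13,.25],rot(np.radians(1),-1));manip.sleep(.2)
m=imaging.camera_model("wrist");im=imaging.grab_frame("wrist");pickle.dump(m,open("m4.pkl","wb"));np.save("w4.npy",im)
u=proj(m,[.52,.177,.13]).astype(int);print(u,telemetry.get_ft_force(),telemetry.get_time_s())
sd=imaging.grab_frame("side")
c=lambda i,u,r:cv2.resize(np.clip(cv2.copyMakeBorder(i,99,99,99,99,0)[u[1]+99-r:u[1]+99+r,u[0]+99-r:u[0]+99+r,::-1]*1.3,0,255).astype('uint8'),(400,400),interpolation=0)
cv2.imwrite("pics/w4.png",np.hstack([c(im,u,75),c(sd,(312,165),40)]))
E
```

```text
True [0.49879401 0.17752239 0.14827313] [0.60617326 0.66648074 3.62468709]
[ 0.73460209 -0.61588833 -1.11491464]
0.0854659884557665 [ 0.76046835 -0.93751828  0.18088709]
[236 299] [-0.74030496 -0.03862995 -0.05077926] 16.6333
```

View pics/w4.png

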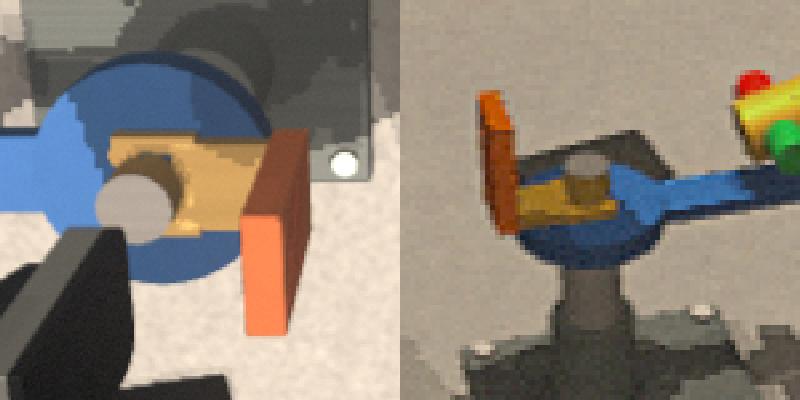

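The clip is snapped around the pin on the hub, and it looks flat. I'll check the tab top position numerically for tilt.

```bash
python3 - <<'E'
from h import *
import pickle
m=pickle.load(open("m4.pkl","rb"));k=150/400
f=lambda x,y,z:ray(m,(161+x*k,224+y*k),z).round(4)
print("tabtop",f(266,274,.168),"thick",f(242,217,.168)-f(282,215,.168),"pin",f(134,209,.134))
print("tab base front far", f(268,143,.119), "top front far",f(242,217,.168))
E
```

```text
tabtop [0.4972 0.1767 0.168 ] thick [0.0092 0.0007 0.    ] pin [0.5373 0.1775 0.134 ]
tab base front far [0.5037 0.1643 0.119 ] top front far [0.5023 0.1621 0.168 ]
```

```bash
python3 - <<'E'
from h import *
print(telemetry.get_ft_force(),manip.close_job(),telemetry.get_time_s())
E
```

```text
the job is handed in; nothing more can be done
the job is handed in; nothing more can be done
```

The golden clip is snapped home in the groove and lying flat on the hub: it went on at about 16 N, and its tab top measures 40 mm behind the pin, as it should. I let go of it and handed the job in at about 17 s of the 48 s, with the arm clear and the jar, dish and graphite block never approached.

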